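# Pierce a reagent cassette with the toggle clamp and drive the drawer home

### The job

Open the seal of the reagent cassette in the analyser's open drawer: swing the clamp's arm by its red grip over centre until it is locked firmly on the cassette for about a second, then swing it fully back open, guiding it by the grip all the way in both directions so that it never snaps over by itself. Then push the drawer home until it seats flush in its detent with the cassette still standing in it, and leave the tube rack, bottle and tip box where they are.

Things in the scene. Friction and masses are not known exactly. Their poses are not given: they have to be found in the camera images.
- analyser: White bench-top analyser, fixed, 300 mm wide (y), 280 deep. Origin: foot of its front face at mid-width, on the bench; x points into the machine, z up. Drawer opening 124 mm wide, up to 125 mm high; above it a solid wall to the deck at 165 mm, which an upright gripper strikes before the drawer is home. Housing 235 mm high from x = 140. Clamp bracket at mid-width on the deck edge, to 197 mm.
- clamp_hinge (a point): Clamp hinge axis, fixed: 20 mm behind the front face, 180 mm above the bench, along the analyser's y. 91 mm from it along the steel arm (16 mm wide, 14 thick) a spindle with a black rubber foot (34 mm in diameter) stands out 73 mm square to the arm: towards the robot when the arm is up, down onto the cassette when the arm lies over it.
- clamp_grip (a point): Centre of the clamp's red grip on the end of the arm, 155 mm from the hinge axis: a disc 32 mm in diameter, 28 mm thick, its flat ends facing the analyser's +y and -y. Pinch it across these ends; it can turn between the pads.
- clamp (a joint): Clamp angle, rad: 0 fully open (arm up, leaning 15 degrees back over the deck), 0.26 arm upright, growing as it swings towards the robot, about 1.83 arm level and locked on the cassette (the cassette is its stop). Over-centre spring with dead centre at 0.9: below it drives the arm open, above it shut, about 6 N at the grip at either end.
- cassette: Loose reagent cassette, white with blue top and yellow side panels, 100 mm (x) by 60 mm (y) by 85 mm high, 0.18 to 0.35 kg. Origin: centre of its underside, on the drawer's floor 22 mm above the bench; z up. It stands in a nest with 2 mm play all round, walls 23 mm high.
- drawer_front (a point): Middle of the outer face of the teal drawer front, 50 mm above the bench; the front is 120 mm wide, 12 mm thick and reaches from 14 to 75 mm above the bench; no handle. x points into the machine. The cassette's middle lies 64 mm behind this face.
- drawer (a joint): How far the drawer is pushed in, m: 0 fully open (front standing out 135 mm from the analyser's face), 0.135 home, front flush with the face. A spring holds it open with 5 N at the start, turns over at 0.090 and draws it home over the last few mm; friction 2 N.
- rack: Loose white tube rack, 130 x 60 mm, 106 mm high with its tubes, capped purple and red. Origin: centre of its underside. Bystander.
- bottle: Loose white bottle with a blue cap, 66 mm in diameter, 160 mm high. Origin: centre of its underside. Bystander.
- tipbox: Loose blue pipette-tip box, 120 x 85 mm, 62 mm high. Origin: centre of its underside. Bystander.

How it is judged:
By the outcome, as a careful person would: the job done as asked, in the order asked, and still so for the second after the job is handed in, with the robot touching nothing.
It also fails if it takes over 72 s, if anything falls off the work surface, if the arm or the gripper's body presses on something with over 40 N, if the wrist force passes 120 N, or if a joint passes its speed limit or range.

### The arm

A 6-joint arm with a two-finger parallel gripper is mounted at the origin on the work surface. World frame = base frame: x ahead of the robot, y to its left, z up, the work surface at z = 0. Lengths are in m, angles in rad, forces in N, time in s.
With the tool pointing down it reaches from about 0.425 to 0.95 m from the base axis. Payload 3.5 kg.
Tool frame: the origin (TCP) lies on the centre line of the jaws, within the pads' length; the fingertips stand 8 mm ahead of it and the grasp point (between the pads) lies 11 mm behind it (r.tcp_to_tips is the distance from the TCP to the fingertips, in m); x points along the fingers, z is the direction in which the jaws open and shut, and the axes are right-handed (so a half turn about x gives the same grasp; the last joint's range is limited). The gripper opens to 85 mm and grips with 20 to 120 N. Pads are 22 mm wide; open, the fingers measure 114 mm over their backs; the gripper's body (76 mm by 85 mm) begins 54 mm behind the grasp point. The pads swing forward as they close: fully open they stand 13 mm farther back than shut.
Start: joints at [-1.295, 0.286, 1.577, -0, 1.279, -0.15], TCP at [0.279, -0.615, 0.239] pointing down, gripper open.
Joint ranges: [-2.77, 2.77], [-0.9, 2.22], [0.21, 2.48], [-1.53, 4.67], [0.24, 2.81], [-2.84, 2.84]. Speed limits (rad/s): [2.79, 2.79, 3.14, 3.14, 3.14, 3.14].

### API

Orientations are given as a rotation vector (axis times angle).
In Python, from plant import r gives the robot as it stands. Calls block until the motion is done:
- r.move_pose(position, orientation): joint-space move of the TCP to a pose.
- r.line_to(position, frame=None, speed=0.15): straight line of the TCP; frame=None keeps the orientation; speed is the mean speed in m/s.
- r.set_joints(angles): joint-space move.
- r.set_gripper(opening, newtons=None): opening from 0.0 (shut) to 1.0 (fully open); newtons is the grip in N (None keeps the last); returns when the fingers have stopped.
- r.wait(seconds).
- r.solve_ik(position, orientation): joint angles nearest the present ones, or None.
- r.observe(): the state.
- r.read_camera(name): name is "scene" or "side" or "wrist"; returns a dict with "img" (384x512x3 uint8, red, green, blue), "z_map" (384x512 float32, m along the optical axis (not along the pixel's ray), 0 where there is no reading), "fx", "fy", "cx", "cy" (pixels), "k1" (the pictures are not rectified: a ray, as slopes to the right and down, at radius r is drawn at 1 + k1 r^2 times it, then the intrinsics apply), "extrinsics" (4x4, takes a point from camera to world coordinates). Camera axes: x right, y up, looking along -z (the intrinsics and any distortion apply to the point x, -y, -z); pixel columns grow to the right and rows downward; lengths in m; the calibration is good to about 2 mm. A picture is of the moment at which its call begins.
A pose or a line that the arm cannot do raises r.IKError and nothing moves.
- r.sign_off(): hands the job in, once; it reports no verdict.
The state is a dict: "time": time; "qpos": joint angles; "dq": joint speeds; "effort": joint torques, N m; "tcp_pos": TCP position; "ee_rot": TCP orientation; "ft_force": force on the tool from outside, world axes, zero at the start; "ft_torque": the same for the moment, N m; "opening": opening from 0.0 (shut) to 1.0 (fully open).
Only numpy, scipy, OpenCV 4.12 (cv2) and the standard library are available. Lean on these libraries where they do the work, as an engineer would, in place of code of your own. Each camera call takes 0.05 s, during which the arm holds its last target. There are 200 camera calls.

## Working session

There is one attempt and no reset: what is moved stays moved. The work goes in short steps, each a Python script; the robot and the scene stay as the last script left them, time stands still between calls to the robot, and variables do not carry over. Pictures are saved under pics/ and viewed, about 8 in all and at most 12, crops included, and the job is handed in when it is done.

```bash
ls; mkdir -p pics
cat > h.py <<'E'
import numpy as np, cv2
from plant import r
def snap(n):
    c=r.read_camera(n); return c
def save(c,fn,crop=None,s=1):
    im=c["img"][:,:,::-1]
    if crop: x0,y0,x1,y1=crop; im=im[y0:y1,x0:x1]
    cv2.imwrite("pics/"+fn,cv2.resize(im,None,fx=s,fy=s,interpolation=cv2.INTER_CUBIC))
def cloud(c):
    h,w=c["z_map"].shape
    u,v=np.meshgrid(np.arange(w),np.arange(h))
    K=np.array([[c["fx"],0,c["cx"]],[0,c["fy"],c["cy"]],[0,0,1.]])
    p=cv2.undistortPoints(np.stack([u,v],-1).reshape(-1,1,2).astype(float),K,np.array([c["k1"],0,0,0,0.])).reshape(h,w,2)
    z=c["z_map"].astype(float)
    P=np.stack([p[...,0]*z,-p[...,1]*z,-z],-1)
    E=np.array(c["extrinsics"]); W=P@E[:3,:3].T+E[:3,3]
    W[z==0]=np.nan
    return W
E
python3 - <<'E'
from h import *
a=snap("scene");b=snap("side")
for n,c in(("scene",a),("side",b)):
    np.savez(n+".npz",**c); print(n,c["fx"],c["k1"],np.round(c["extrinsics"],3).tolist())
im=np.vstack([a["img"],b["img"]])
save(a,"a1.png",None,1.5);save(b,"b1.png",None,1.5)
print(r.observe())
E
```

```text
pics
scene 384.1072984954311 -0.11133321998705321 [[-0.831, -0.444, 0.336, 0.876], [0.557, -0.669, 0.492, 0.547], [0.006, 0.596, 0.803, 1.061], [0.0, 0.0, 0.0, 1.0]]
side 357.1022128915542 -0.08761907087765909 [[-0.962, 0.134, -0.237, 0.306], [-0.271, -0.549, 0.791, 0.706], [-0.024, 0.825, 0.564, 0.704], [0.0, 0.0, 0.0, 1.0]]
{'time': 0.1, 'qpos': array([-1.29499592e+00,  2.87059617e-01,  1.57802274e+00,  4.01064262e-05,
        1.27861776e+00, -1.50010401e-01]), 'dq': array([ 4.37610804e-04, -2.03688905e-05, -1.79945498e-03, -7.29285520e-04,
        1.46878587e-03,  3.34326746e-04]), 'effort': array([-4.80919198e-05, -4.07299018e+01, -2.93700761e+01, -1.79423723e-04,
        3.40937098e-03,  1.17845797e-06]), 'tcp_pos': array([ 0.27868555, -0.61415176,  0.23810139]), 'ee_rot': array([ 0.89146527,  1.38265518, -0.88912768]), 'ft_force': array([ 0.1231739 ,  0.08122276, -0.30781138]), 'ft_torque': array([-0.0038884 ,  0.04657964, -0.00753136]), 'opening': 1.0009764319529264}
```

View pics/a1.png

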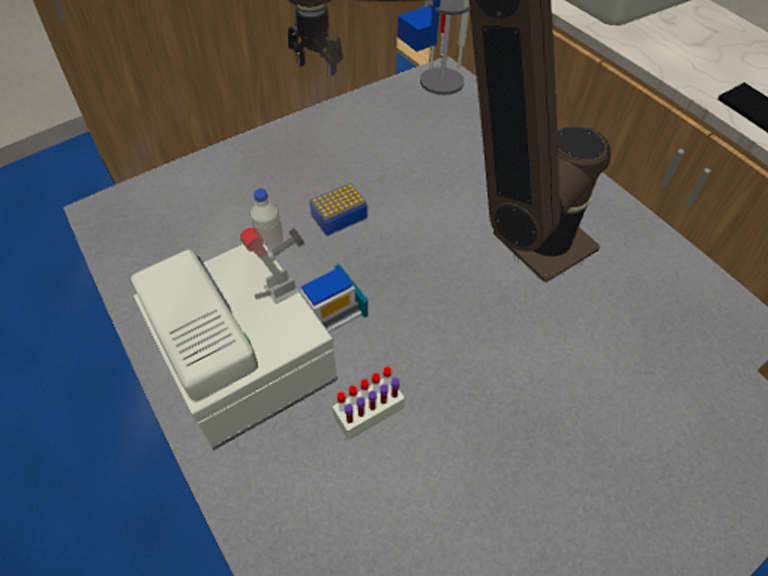

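View pics/b1.png

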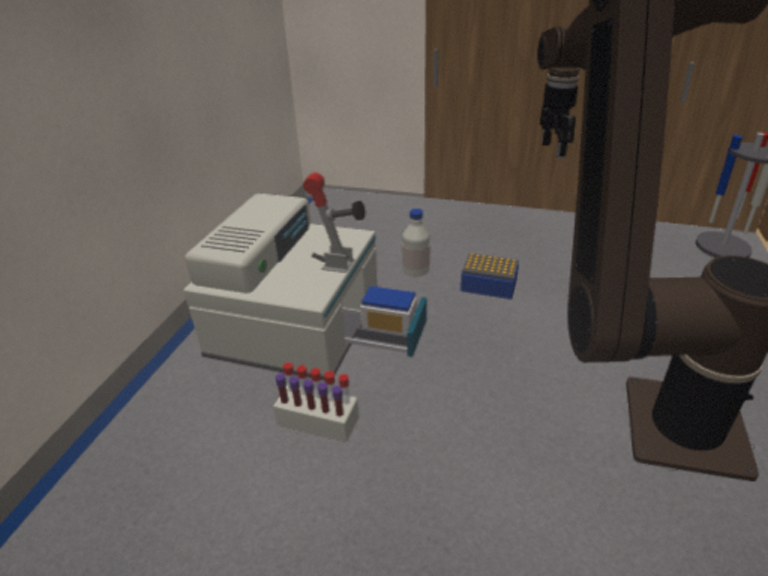

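The scene view shows the grip at about (252,240), the cassette's blue top at (330,288), and the teal drawer front at (352,290). The side view shows the grip at (315,185) and the teal front at (417,325). Next I'll measure these from the depth maps.

Run:
```python
from h import *
for n in("scene","side"):
    c=dict(np.load(n+".npz")); W=cloud(c); hsv=cv2.cvtColor(c["img"],cv2.COLOR_RGB2HSV).astype(int)
    H,S,V=hsv[...,0],hsv[...,1],hsv[...,2]
    inb=(W[...,0]>.3)&(W[...,0]<1.3)&(W[...,1]>-.6)&(W[...,1]<.6)&(W[...,2]>.003)
    def rep(nm,m):
        p=W[m&inb]
        if len(p)<5: print(n,nm,len(p));return
        (cx,cy),(w,h),a=cv2.minAreaRect(p[:,:2].astype(np.float32))
        print(n,nm,len(p),"med",np.median(p,0).round(4),"lo",np.percentile(p,3,0).round(3),"hi",np.percentile(p,97,0).round(3),"rect",round(cx,4),round(cy,4),round(w,3),round(h,3),round(a,1))
    z=W[...,2]
    red=((H<6)|(H>174))&(S>150)
    rep("red grip",red&(z>.25)); rep("redcaps",red&(z<.2))
    rep("blue top",(H>105)&(H<125)&(S>150)&(abs(z-.107)<.01))
    rep("blue other",(H>105)&(H<125)&(S>120)&(z<.07))
    rep("bluecap",(H>105)&(H<125)&(S>120)&(z>.13)&(z<.2))
    teal=(H>80)&(H<100)&(S>150)
    rep("teal",teal&(z<.1)); rep("tealtop",teal&(abs(z-.075)<.006))
    rep("purple",(H>125)&(H<150)&(S>80))
    rep("deck",(abs(z-.165)<.005)&(S<60)&(V>100))
    rep("hous",(abs(z-.235)<.004)&(S<60)&(V>100))
    # front face direction by linear fit of teal outer/ deck PCA
    p=W[(abs(z-.165)<.005)&(S<60)&(V>100)&inb]
    np.save(n+"_deck.npy",p)
    p=W[teal&inb&(z<.1)]; 
    if len(p)>5: print("teal svd",np.linalg.svd(p-p.mean(0))[2].round(3).tolist())
```

```text
scene red grip 85 med [ 0.6943 -0.1066  0.3444] lo [ 0.681 -0.118  0.336] hi [ 0.704 -0.094  0.348] rect 0.6926 -0.106 0.025 0.025 3.1
scene redcaps 221 med [0.6197 0.1302 0.1029] lo [0.565 0.119 0.055] hi [0.673 0.16  0.11 ] rect 0.6174 0.1235 0.073 0.112 89.6
scene blue top 407 med [ 0.5602 -0.1045  0.1072] lo [ 0.517 -0.13   0.104] hi [ 0.603 -0.08   0.111] rect 0.5601 -0.1051 0.055 0.092 89.6
scene blue other 288 med [ 0.4003 -0.3056  0.0318] lo [ 0.336 -0.335  0.009] hi [ 0.448 -0.301  0.053] rect 0.4508 -0.2557 0.226 0.124 51.0
scene bluecap 44 med [ 0.5705 -0.3733  0.1613] lo [ 0.558 -0.388  0.158] hi [ 0.582 -0.364  0.165] rect 0.5699 -0.3771 0.027 0.026 78.8
scene teal 111 med [ 0.5052 -0.0616  0.0698] lo [ 0.498 -0.156  0.026] hi [ 0.508 -0.044  0.078] rect 0.5025 -0.1027 0.119 0.012 90.0
scene tealtop 56 med [ 0.5013 -0.0712  0.0751] lo [ 0.497 -0.159  0.071] hi [ 0.508 -0.047  0.078] rect 0.5025 -0.1039 0.117 0.012 90.0
scene purple 147 med [0.6206 0.1557 0.1061] lo [0.565 0.147 0.093] hi [0.673 0.161 0.11 ] rect 0.6184 0.154 0.112 0.027 6.7
scene deck 3985 med [ 0.7168 -
[... 700 characters left out ...]
55 0.091 87.7
side blue other 361 med [ 0.3837 -0.3062  0.0286] lo [ 0.331 -0.311  0.008] hi [ 0.438 -0.302  0.047] rect 0.3852 -0.3063 0.011 0.115 87.0
side bluecap 31 med [ 0.5659 -0.3697  0.1576] lo [ 0.556 -0.383  0.152] hi [ 0.576 -0.36   0.16 ] rect 0.5661 -0.3738 0.024 0.025 58.1
side teal 4
side tealtop 4
side purple 189 med [0.6148 0.1565 0.1035] lo [0.561 0.145 0.09 ] hi [0.668 0.162 0.107] rect 0.6144 0.1441 0.035 0.113 87.5
side deck 2584 med [ 0.7127 -0.0471  0.163 ] lo [ 0.633 -0.24   0.161] hi [0.862 0.04  0.166] rect 0.7677 -0.1071 0.303 0.277 89.4
side hous 1718 med [ 0.829  -0.0868  0.2337] lo [ 0.776 -0.228  0.231] hi [0.886 0.021 0.236] rect 0.7754 -0.1068 0.235 0.274 0.0
```

```bash
cat >> h.py <<'E'
from scipy.spatial.transform import Rotation as Ro
XF,YM=0.629,-0.106
HX,HZ=XF+.020,.180
def ori(p,s=1):  # p = pitch below horizontal of tool axis, towards +x
    x=np.array([np.cos(p),0,-np.sin(p)]); z=np.array([0,s,0.]); y=np.cross(z,x)
    return Ro.from_matrix(np.c_[x,y,z]).as_rotvec(), x
def grip(th): f=th-.26; return np.array([HX-.155*np.sin(f),YM,HZ+.155*np.cos(f)])
def pose(th,p,s=1): o,x=ori(p,s); return grip(th)+.011*x, o
E
python3 - <<'E'
from h import *
for n in("scene","side"):
    p=np.load(n+"_deck.npy"); ys=np.arange(-.23,.03,.01)
    e=[(y+.005,np.percentile(p[(p[:,1]>y)&(p[:,1]<y+.01),0],1)) for y in ys if ((p[:,1]>y)&(p[:,1]<y+.01)).sum()>15]
    e=np.array(e); e=e[e[:,1]<.64]; print(n,len(e),np.polyfit(e[:,0],e[:,1],1).round(4), np.median(e[:,1]).round(4))
for s in(1,-1):
  for pd in(90,75,60):
    print(s,pd,[None if (q:=r.solve_ik(*pose(t,np.radians(pd),s))) is None else q.round(2).tolist() for t in(0,.9,1.83)])
  for pd in(60,50,40,30):
    o,x=ori(np.radians(pd),s)
    print("push",s,pd,[None if (q:=r.solve_ik(np.array([X,YM,.045])-r.tcp_to_tips*x,o)) is None else q.round(2).tolist() for X in(XF-.15,XF-.07,XF)])
print(r.tcp_to_tips)
E
```

```text
scene 17 [0.0014 0.6331] 0.6329
side 26 [0.0065 0.6314] 0.6308
1 90 [[-0.3, 0.29, 1.43, 0.0, 1.42, -1.87], [-0.37, 0.01, 1.79, 0.0, 1.34, -1.94], [-0.41, -0.02, 2.05, 0.0, 1.11, -1.98]]
1 75 [[-0.33, 0.16, 1.59, 0.09, 1.14, -1.92], [-0.41, -0.12, 1.93, 0.12, 1.1, -2.02], [-0.47, -0.15, 2.19, 0.15, 0.88, -2.12]]
1 60 [[-0.36, 0.05, 1.75, 0.23, 0.85, -2.04], [-0.46, -0.24, 2.07, 0.3, 0.86, -2.17], [-0.53, -0.26, 2.32, 0.43, 0.66, -2.39]]
push 1 60 [[-0.57, -0.07, 2.43, 0.71, 0.42, -2.74], [-0.47, 0.1, 2.25, 0.65, 0.38, -2.6], [-0.4, 0.24, 2.09, 0.57, 0.38, -2.46]]
push 1 50 [None, None, None]
push 1 40 [None, [-0.55, 0.11, 2.4, 1.93, 0.44, 2.37], [-0.46, 0.24, 2.24, 1.98, 0.38, 2.39]]
push 1 30 [None, [-0.58, 0.18, 2.44, 2.24, 0.65, 2.04], [-0.49, 0.29, 2.29, 2.32, 0.59, 2.04]]
-1 90 [[-0.3, 0.29, 1.43, -0.0, 1.42, 1.27], [-0.37, 0.01, 1.79, -0.0, 1.34, 1.2], [-0.41, -0.02, 2.05, -0.0, 1.11, 1.16]]
-1 75 [[-0.33, 0.16, 1.59, 0.09, 1.14, 1.22], [-0.41, -0.12, 1.93, 0.12, 1.1, 1.12], [-0.47, -0.15, 2.19, 0.15, 0.88, 1.02]]
-1 60 [[-0.36, 0.05, 1.75, 0.23, 0.85, 1.1], [-0.46, -0.24, 2.07, 0.3, 0.86, 0.97], [-0.53, -0.26, 2.32, 0.43, 0.66, 0.76]]
push -1 60 [[-0.57, -0.07, 2.43, 0.71, 0.42, 0.4], [-0.47, 0.1, 2.25, 0.65, 0.38, 0.54], [-0.4, 0.24, 2.09, 0.57, 0.38, 0.68]]
push -1 50 [None, [-0.51, 0.09, 2.34, 1.32, 0.33, -0.14], [-0.43, 0.22, 2.18, 1.26, 0.29, -0.02]]
push -1 40 [None, [-0.55, 0.11, 2.4, 1.93, 0.44, -0.77], [-0.46, 0.24, 2.24, 1.98, 0.38, -0.75]]
push -1 30 [None, [-0.58, 0.18, 2.44, 2.24, 0.65, -1.1], [-0.49, 0.29, 2.29, 2.32, 0.59, -1.1]]
0.008
```

```bash
sed -i 's/XF,YM=0.629/XF,YM=0.630/' h.py; sed -i 's/s=1):/s=-1):/' h.py; grep -n "s=-1\|s=1" h.py
python3 - <<'E'
from h import *
p0=r.observe()["tcp_pos"]; r.line_to([p0[0],p0[1],.40],speed=.25)
P,o=pose(0,np.pi/2)
r.set_gripper(.65,30)
r.move_pose(P+[0,0,.09],o)
w=snap("wrist"); save(w,"w1.png",None,1)
r.line_to(P,speed=.1)
s=snap("side"); save(s,"s2.png",(150,60,350,210),3.5)
ob=r.observe(); print(ob["time"],P,ob["tcp_pos"],ob["ft_force"])
E
```

```text
5:def save(c,fn,crop=None,s=-1):
22:def ori(p,s=-1):  # p = pitch below horizontal of tool axis, towards +x
26:def pose(th,p,s=-1): o,x=ori(p,s); return grip(th)+.011*x, o
4.775 [ 0.68984749 -0.106       0.31879045] [ 0.69029903 -0.10613174  0.32025128] [0.37362878 0.97089933 0.52414671]
```

View pics/w1.png

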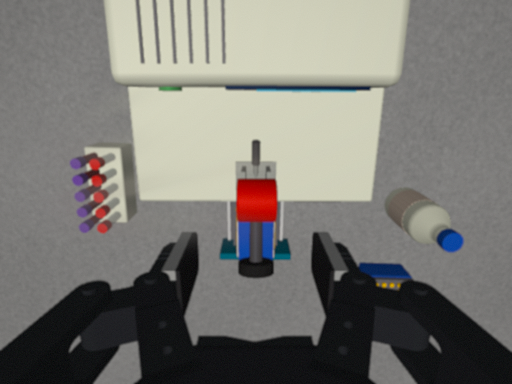

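View pics/s2.png

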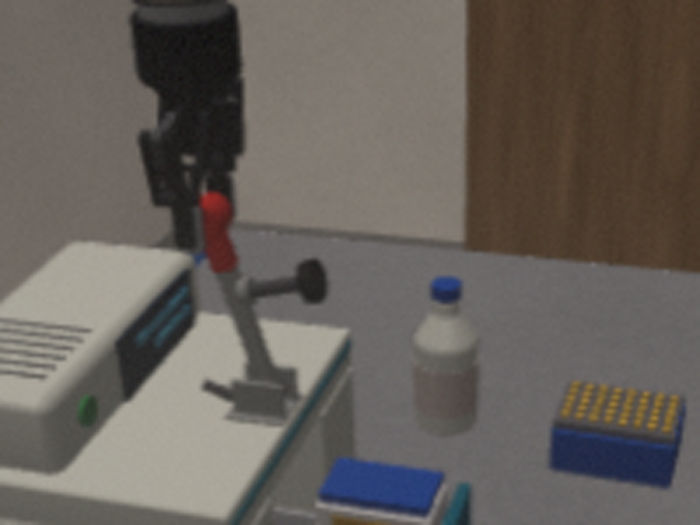

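Wrist view: the grip at (257,200) is centred between the fingers (about 185 and 325). In the side crop, the grip at (215,210) sits between both fingertips. Now I'll pinch it and swing.

```bash
cat > swing.py <<'E'
from h import *
def swing(t0,t1,n,speed=.09):
    for t in np.linspace(t0,t1,n+1)[1:]:
        P,o=pose(t,np.pi/2); r.line_to(P,speed=speed)
        ob=r.observe(); print(round(t,2),(ob["tcp_pos"]-P).round(4)*1e3,ob["ft_force"].round(1),round(ob["opening"],3),round(ob["time"],1))
        if np.linalg.norm(ob["ft_force"])>45: print("STOP"); return False
    return True
E
python3 - <<'E'
from swing import *
r.set_gripper(0,50); ob=r.observe(); print(ob["opening"],ob["ft_force"].round(1),ob["time"])
if .25<ob["opening"]<.45: swing(0,.8,5)
E
```

```text
0.3213046421742094 [-0.4 -4.1  2.1] 5.1333
0.16 [ 2.2 -2.1  1.3] [ 6.4 -6.1 -0.9] 0.318 5.6
0.32 [ 2.3 -2.   1.8] [ 5.8 -5.2 -1.3] 0.321 6.0
0.48 [ 2.4 -1.9  2.5] [ 5.2 -4.9  1.3] 0.319 6.4
0.64 [ 2.2 -1.8  3.3] [ 2.5 -4.8  3.2] 0.32 6.8
0.8 [ 1.5 -1.7  3.8] [ 0.3 -3.   5.3] 0.323 7.3
```

Run:
```python
from swing import *
if swing(.8,1.76,6): swing(1.76,1.87,3,.05)
c=snap("side"); save(c,"s3.png",(130,90,330,240),3.5); np.savez("s3.npz",**c)
```

```text
0.96 [ 0.5 -1.6  3.6] [-4.3 -3.6  7.4] 0.324 7.7
1.12 [-0.6 -1.5  2.7] [-6.2 -3.5  5.6] 0.319 8.1
1.28 [-1.6 -1.4  0.9] [-7.8 -3.5  3.8] 0.316 8.5
1.44 [-1.6 -1.3 -0.2] [-6.2 -3.8  0.2] 0.319 9.0
1.6 [-1.4 -1.3 -1. ] [-3.4 -4.  -2.3] 0.319 9.4
1.76 [-1.1 -1.3 -1.2] [-1.3 -5.3 -4.3] 0.323 9.8
1.8 [-1.1 -1.3 -0.9] [-2.8 -5.1 -4.1] 0.319 10.1
1.83 [-1.  -1.3 -0.9] [-2.7 -5.4 -4.1] 0.319 10.3
1.87 [-0.9 -1.3 -1. ] [-3.2 -5.2 -3.6] 0.32 10.6
```

View pics/s3.png

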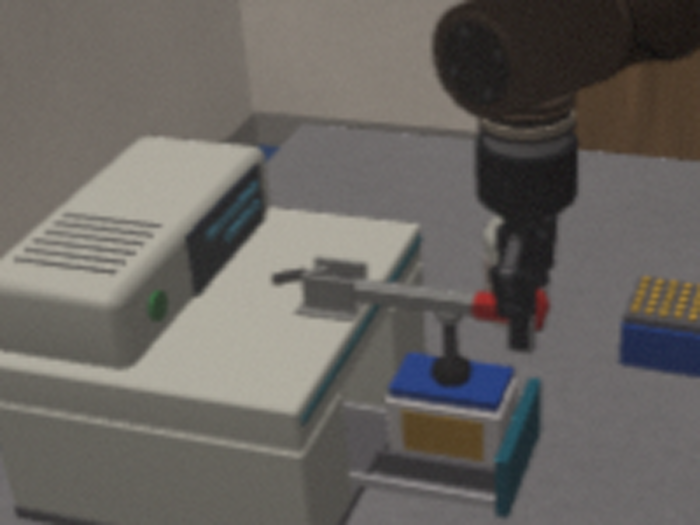

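The arm is level with the foot at (452,370) just about on the blue top, but no contact force shows yet. I'll press a little further, stopping on force.

Run:
```python
from swing import *
t=1.87
while t<2.0:
    t+=.02; P,o=pose(t,np.pi/2); r.line_to(P,speed=.05); ob=r.observe()
    print(round(t,2),(ob["tcp_pos"]-P).round(4)*1e3,ob["tcp_pos"][2].round(4),ob["ft_force"].round(1),round(ob["time"],1))
    if ob["ft_force"][2]>10: break
r.wait(1.6)
ob=r.observe(); print(ob["ft_force"].round(1),ob["time"],t)
c=snap("side"); save(c,"s4.png",(130,90,330,240),3.5); np.savez("s4.npz",**c)
W=cloud(c);hsv=cv2.cvtColor(c["img"],cv2.COLOR_RGB2HSV).astype(int)
m=((hsv[...,0]<6)|(hsv[...,0]>174))&(hsv[...,1]>140)&(W[...,2]>.13)&(W[...,1]<0)
print(np.percentile(W[m],[3,50,97],axis=0).round(3))
```

```text
1.89 [-1.  -1.3  1.5] 0.1613 [-8.8 -3.6  6.3] 10.9
1.91 [-1.2 -1.3  4.4] 0.1611 [-17.4  -0.5  19.3] 11.2
[-16.1  -1.2  20.1] 12.7583 1.9100000000000001
[[ 0.479 -0.116  0.176]
 [ 0.52  -0.101  0.186]
 [ 0.532 -0.055  0.215]]
```

View pics/s4.png

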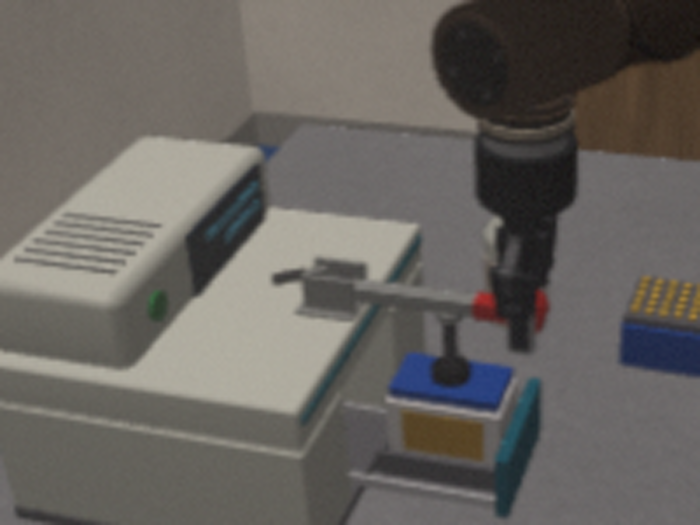

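The foot is seated on the cassette with 20 N of reaction, held for about 1.8 s. Next I'll swing the arm back open to its stop, release, and back off upward.

Run:
```python
from swing import *
ok=swing(1.91,.08,12)
t=.08
while ok and t>-.15:
    t-=.02; P,o=pose(t,np.pi/2); r.line_to(P,speed=.05); ob=r.observe(); f=ob["ft_force"]
    print(round(t,2),(ob["tcp_pos"]-P).round(4)*1e3,f.round(1),round(ob["time"],1))
    if f[0]<-6: break
c=snap("side"); save(c,"s5.png",(150,60,350,210),3.5); np.savez("s5.npz",**c)
```

```text
1.76 [-1.  -1.3 -1.1] [-1.2 -4.9 -4.5] 0.321 13.2
1.6 [-1.3 -1.2 -1.8] [-0.3 -6.  -5.6] 0.321 13.6
1.45 [-1.5 -1.3 -1.8] [-2.7 -6.  -5.1] 0.319 14.0
1.3 [-1.7 -1.4 -1.9] [-2.5 -4.8 -5.5] 0.32 14.4
1.15 [-1.5 -1.4 -1.8] [-1.7 -5.2 -5.8] 0.321 14.8
0.99 [-0.9 -1.5 -1.4] [-0.1 -5.6 -3.5] 0.318 15.3
0.84 [-0.6 -1.6 -1.3] [ 0.  -6.3 -5.1] 0.32 15.7
0.69 [-0.3 -1.7 -1.3] [ 0.8 -6.1 -4.6] 0.316 16.1
0.54 [-0.1 -1.8 -1.2] [ 2.4 -4.9 -3.5] 0.317 16.5
0.38 [ 0.1 -1.9 -1.2] [ 3.  -5.5 -3.9] 0.319 16.9
0.23 [ 0.1 -2.  -1.1] [ 2.8 -5.1 -3.5] 0.32 17.3
0.08 [ 0.4 -2.1 -1.1] [ 3.1 -5.6 -3.4] 0.319 17.7
0.06 [-0.3 -2.2 -1. ] [ 0.8 -6.4 -3.1] 18.0
0.04 [-0.3 -2.2 -1. ] [ 2.3 -5.  -2.8] 18.2
0.02 [-0.2 -2.2 -1. ] [ 1.7 -5.6 -2.3] 18.5
-0.0 [-0.4 -2.2 -0.9] [ 1.9 -6.4 -2.7] 18.7
-0.02 [-2.3 -2.2 -0.4] [-6.9 -5.4  1.9] 19.0
```

View pics/s5.png

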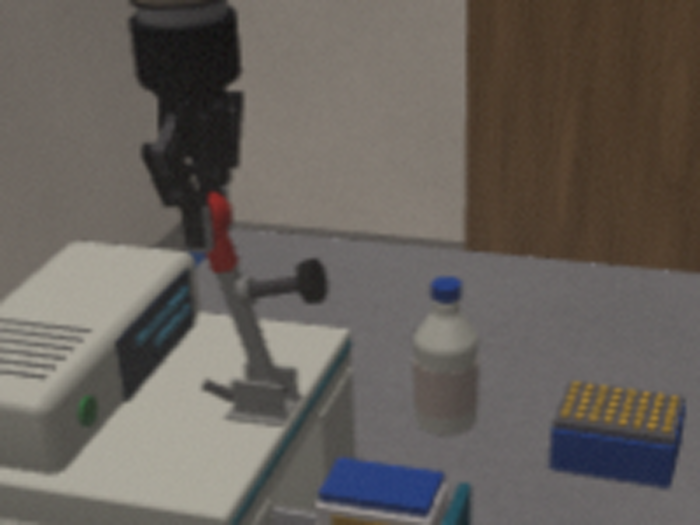

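The arm is on its open stop: the foot at (313,281) is at the same pixel as before the swing. Now I'll release and check IK for the push.

```bash
cat >> h.py <<'E'
def push(X,pd,z=.05): # foremost finger corner at x=X
    o,x=ori(np.radians(pd)); n=np.array([-x[2],0,x[0]])
    return np.array([X,YM,z])-.011*n-r.tcp_to_tips*x, o
E
python3 - <<'E'
from h import *
r.set_gripper(.65); p=r.observe()["tcp_pos"]; r.line_to(p+[0,0,.10],speed=.2)
r.set_gripper(0,40)
for pd in(75,68,60,55):
    print(pd,[None if (q:=r.solve_ik(*push(X,pd,z))) is None else q.round(2).tolist() for X,z in((.455,.25),(.455,.05),(.475,.05),(.49,.05),(.55,.05),(.63,.05))])
print(r.observe()["time"],r.observe()["qpos"].round(2))
E
```

```text
75 [[-0.53, -0.39, 2.21, 0.15, 1.1, 0.99], [-0.53, -0.08, 2.37, 0.22, 0.63, 0.87], [-0.51, -0.03, 2.33, 0.22, 0.63, 0.9], [-0.49, 0.0, 2.29, 0.21, 0.62, 0.93], [-0.43, 0.13, 2.16, 0.19, 0.62, 1.0], [-0.37, 0.29, 1.97, 0.15, 0.65, 1.09]]
68 [[-0.57, -0.46, 2.28, 0.24, 1.01, 0.9], [-0.57, -0.12, 2.44, 0.41, 0.54, 0.68], [-0.54, -0.07, 2.39, 0.4, 0.52, 0.71], [-0.52, -0.04, 2.36, 0.39, 0.51, 0.74], [-0.45, 0.09, 2.22, 0.35, 0.5, 0.84], [-0.39, 0.25, 2.04, 0.29, 0.51, 0.95]]
60 [[-0.62, -0.54, 2.36, 0.38, 0.92, 0.78], None, [-0.59, -0.11, 2.46, 0.72, 0.43, 0.37], [-0.56, -0.07, 2.43, 0.72, 0.42, 0.4], [-0.49, 0.07, 2.3, 0.67, 0.39, 0.51], [-0.41, 0.22, 2.11, 0.58, 0.37, 0.66]]
55 [[-0.66, -0.59, 2.41, 0.47, 0.87, 0.69], None, None, [-0.59, -0.08, 2.47, 1.0, 0.39, 0.11], [-0.51, 0.06, 2.34, 0.98, 0.34, 0.19], [-0.43, 0.22, 2.15, 0.88, 0.31, 0.36]]
20.6083 [-0.3   0.28  1.27  0.    1.59  1.28]
```

Run:
```python
from h import *
p=r.observe()["tcp_pos"]; r.line_to([.47,YM,p[2]],speed=.25)
P,o=push(.465,68,.22); r.move_pose(P,o)
P,o=push(.465,68,.05); r.line_to(P,speed=.12)
c=snap("side"); save(c,"s6.png",(200,60,330,250),3.1)
def show(X,pd):
    ob=r.observe();P,o=push(X,pd); print(X,pd,((ob["tcp_pos"]-P)*1e3).round(1),ob["ft_force"].round(1),round(ob["time"],1)); return ob["ft_force"]
show(.465,68)
for X in(.485,.495,.505):
    P,o=push(X,68); r.line_to(P,speed=.04); f=show(X,68)
```

```text
0.465 68 [ 0.6 -0.3  0.8] [-0.3 -0.7  1. ] 24.1
0.485 68 [-0.   0.2 -0.2] [0.3 0.8 0.2] 24.7
0.495 68 [ 0.2 -0.  -0. ] [ 0.4  0.2 -0.8] 25.1
0.505 68 [-0.7  0.3 -0.6] [-3.8 -0.3  1.1] 25.5
```

View pics/s6.png

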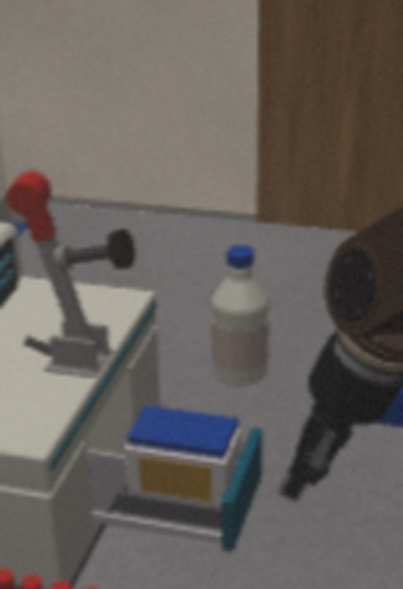

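The clamp stays open with the cassette standing, and the finger is in contact with the teal front (240,490). I'll push on.

Run:
```python
from h import *
def go(X,pd,v):
    P,o=push(X,pd); r.line_to(P,frame=o,speed=v); ob=r.observe()
    print(round(X,3),pd,((ob["tcp_pos"]-P)*1e3).round(1),ob["ft_force"].round(1),round(ob["time"],1)); return ob["ft_force"]
for X,pd in((.52,66),(.54,64),(.56,62),(.58,60),(.60,60),(.615,60)):
    f=go(X,pd,.04)
    if np.linalg.norm(f)>25: print("stop");break
else:
    X=.615
    while X<.645:
        X+=.003; f=go(X,60,.02)
        if f[0]<-14: break
c=snap("side"); save(c,"s7.png",(130,90,330,240),3.5)
```

```text
0.52 66 [-0.6  0.2 -0.5] [-4.  -1.4  0.4] 26.1
0.54 64 [-0.4  0.1 -0.4] [-3.7  0.3 -0.5] 26.7
0.56 62 [-0.1  0.1 -0.2] [-2.1 -0.6 -2.4] 27.4
0.58 60 [0.4 0.  0.3] [-1.3 -0.5 -1.3] 28.0
0.6 60 [ 0.7 -0.2  0.4] [-0.1  0.4  0. ] 28.6
0.615 60 [0.2 0.  0. ] [-0.5  0.  -0.3] 29.2
0.618 60 [ 0.1 -0.   0.1] [-0.  -0.4 -0.2] 29.5
0.621 60 [ 0.2 -0.   0.1] [ 0.4 -0.1 -0.4] 29.8
0.624 60 [ 0.2 -0.   0. ] [0.2 0.1 0.3] 30.1
0.627 60 [ 0.2 -0.   0.1] [ 0.6 -0.   0.9] 30.4
0.63 60 [ 0.2 -0.   0.1] [-0.7 -0.7  0.1] 30.7
0.633 60 [-1.9  0.3 -0.9] [-12.3  -1.1   6.9] 31.0
0.636 60 [-4.6  1.1 -2.7] [-24.4  -2.5  11.9] 31.3
```

View pics/s7.png

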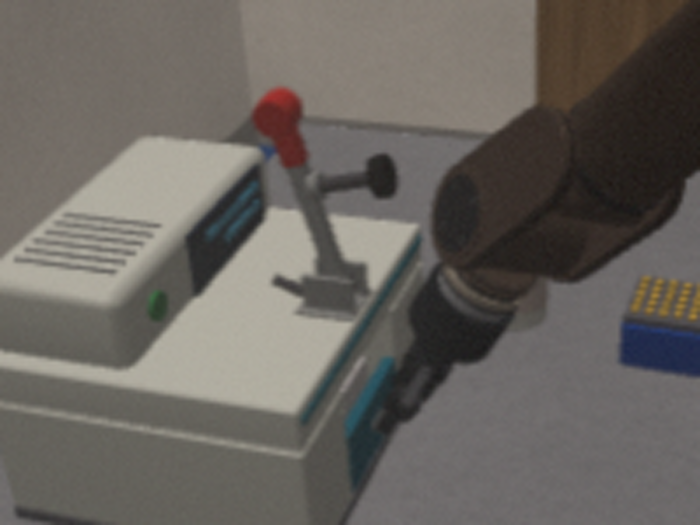

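The drawer front looks flush, at (370,420), with 24 N of reaction. I'll retract and check it and the bystanders.

Run:
```python
from h import *
P,o=push(.59,60); r.line_to(P,speed=.1)
P,o=push(.50,60); r.line_to(P,speed=.15)
P,o=push(.465,68,.22); r.line_to(P,frame=o,speed=.2)
r.wait(.3)
a=snap("scene");b=snap("side")
ob=r.observe(); print(ob["time"],ob["ft_force"].round(1))
from h import cloud
for n,c in(("scene",a),("side",b)):
    W=cloud(c);h=cv2.cvtColor(c["img"],cv2.COLOR_RGB2HSV).astype(int);H,S=h[...,0],h[...,1];z=W[...,2]
    inb=(W[...,0]>.3)&(W[...,0]<1.)&(W[...,1]>-.5)&(W[...,1]<.3)&(z>.003)
    B=(H>105)&(H<125)
    for nm,m in(("grip",((H<6)|(H>174))&(S>150)&(z>.25)),("purple",(H>125)&(H<150)&(S>80)),("cap",B&(S>120)&(z>.13)&(z<.2)&(W[...,1]<-.3)),("tip",B&(S>120)&(z<.07)&(W[...,1]<-.25)),("teal",(H>80)&(H<100)&(S>150)&(z<.078)&(z>.02)&(abs(W[...,1]-YM)<.06)),):
        p=W[m&inb]; print(n,nm,len(p),np.median(p,0).round(4) if len(p) else "", np.percentile(p,[5,95],axis=0)[:,0].round(4) if len(p) else "")
im=np.hstack([a["img"][120:300,80:300],b["img"][100:300,120:360][:180]])[:,:,::-1]
cv2.imwrite("pics/f.png",cv2.resize(im,None,fx=1.7,fy=1.7,interpolation=cv2.INTER_CUBIC))
```

```text
34.1083 [ 0.3 -0.1 -0.1]
scene grip 87 [ 0.6941 -0.1068  0.3445] [0.6814 0.7042]
scene purple 149 [0.62   0.1554 0.1061] [0.5661 0.6723]
scene cap 44 [ 0.5714 -0.3741  0.1608] [0.5585 0.582 ]
scene tip 285 [ 0.3987 -0.3056  0.0329] [0.3397 0.4477]
scene teal 0  
side grip 83 [ 0.6815 -0.0968  0.3375] [0.6735 0.6956]
side purple 189 [0.6146 0.1569 0.1033] [0.5621 0.6671]
side cap 36 [ 0.5661 -0.3684  0.1568] [0.5566 0.5745]
side tip 366 [ 0.3841 -0.3062  0.0285] [0.3333 0.4357]
side teal 0
```

View pics/f.png

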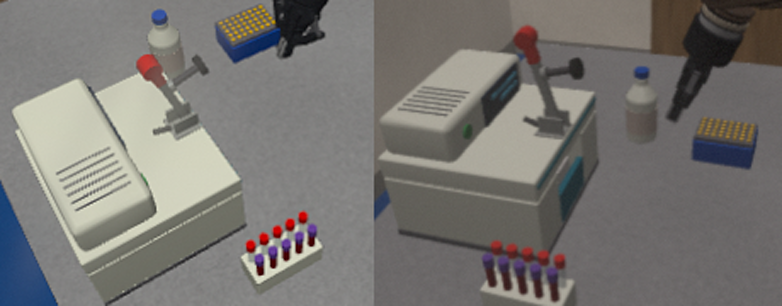

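Run:
```python
from h import *
c=snap("side"); W=cloud(c); h=cv2.cvtColor(c["img"],cv2.COLOR_RGB2HSV).astype(int)
box=np.zeros(h.shape[:2],bool); box[180:260,215:265]=1
R=box&(W[...,2]>.025)&(W[...,2]<.12)&(W[...,0]>.55)&(W[...,0]<.7)&(W[...,1]>-.26)&(W[...,1]<.05)
t=R&(h[...,0]>80)&(h[...,0]<105)&(h[...,1]>90)
w=R&(h[...,1]<60)
for n,m in(("teal",t),("wall",w)):
    p=W[m]; print(n,len(p),np.median(p,0).round(4) if len(p) else "")
    if len(p)>5: print(np.percentile(p,[10,90],axis=0).round(3).tolist())
r.wait(.5); r.sign_off()
```

```text
teal 87 [ 0.632  -0.1048  0.0728]
[[0.629, -0.15, 0.07], [0.637, -0.064, 0.074]]
wall 763 [ 0.6301 -0.0314  0.0721]
[[0.629, -0.2, 0.036], [0.645, 0.04, 0.106]]
the job is handed in; nothing more can be done
```

The seal is open and the drawer is home; I handed the job in at about 35 s of the 72 s allowed. The hand-in gives no verdict.

- **Clamp:** I pinched the red grip and kept hold of it through the whole swing. It closed over centre until the foot sat on the cassette, held there for about 1.8 s with 20 N of reaction. I then guided it back to its open stop before letting go. At the end it stood where it started, within about 1 mm.
- **Drawer:** I pushed it in with the gripper tilted and closed. It met a firm stop at 24 N, and after backing off the front measured within about 2 mm of the analyser's face (0.632 against 0.630 m), which is the camera's accuracy. It lost contact with the fingers over the last 30 mm or so, as its spring drew it in further ahead than I expected.
- **Bystanders:** the rack, bottle and tip box each measured within about 2 mm of where they began.
- **Not checked:** the cassette is hidden inside the closed drawer. I last saw it standing just before the push, which was slow. The rest of the push ran without a force jump until the end stop.

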